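Back the binder's roller off one notch

TASK

Ease the tightening roller on the bench stand by one notch: with a fingertip tip the ratchet pawl up out of the toothed wheel, push the peg wheel backward (towards the pawl's side) by one notch, then tip the pawl back down so that it drops between the next two teeth and holds there. It takes nothing but pushes with the fingers: pick nothing up, and leave the things lying around where they are.

Things in the scene. Friction and masses are not known exactly. Their poses are not given: they have to be found in the camera images.
- stand: Fixed beech stand, base 92 (x) x 240 (y) x 18 mm; origin under the base's centre. The shaft runs along its x, 100 mm above the table, through two cheeks (x = -22, +22 mm, up to z = 118). On it, at x = -48 (robot's side), a wooden hub with five push pegs; at x = +48 a steel ratchet wheel, ten saw teeth, 108 mm across. Pawl pivot at x = 48, y = 68, z = 165, by a steel upright (x = 34) up to z = 178.
- wheel (a joint): Angle (rad) of peg wheel, roller and ratchet together. Starts near 0 and grows as it turns backward: top pegs move to the stand's +y, the pawl's side. One notch = 0.628. Pawl down: stopped at about 0.16. Pawl up: turns freely, light friction (0.1 N m), stays where left. The pawl drops right into the next gap from about 0.45 to 0.70; beyond about 0.77 it lands on the next tooth.
- push_peg (a point): Centre of the outer end of the peg at the top of the peg wheel, leaning about 18 degrees to the stand's -y at the start and as much to +y one notch later. The five pegs are 12 mm steel rods reaching 85 mm from the shaft's axis, 72 degrees apart; hub radius 34 mm.
- pawl (a joint): Angle (rad) of the pawl about the stand's x: -0.05 to 0.05 resting between teeth, about 0.15 on a tooth tip, clear of the teeth above 0.25, stop at 0.85. Its weighted lever is over-centre: pushed past about 0.40 it falls over to the stop and stays there; pushed back below that it falls onto the wheel by itself. Needs under 1 N at the knob.
- pawl_knob (a point): Centre of the black ball knob, 22 mm, on the pawl's 8 mm stem, 75 mm above the pivot, about 237 mm above the table. Leans slightly to the stand's -y (pawl down) or some 35 degrees to +y (tipped up). Push it to +y to tip the pawl up, to -y to tip it down. The pawl's arm lies on the -y side and rises as it tips: there keep fingertips within 30 mm below the knob's centre.
- weight: Brass weight, 56 mm across, 78 mm high, beside the stand; origin under its centre. Leave alone.
- paste_jar: Paste jar with a white cap, 68 mm across, 85 mm high, beside the stand; origin under its centre. Leave alone.
- folder: Flat white bone folder, 22 x 160 x 5 mm, in front of the ratchet; origin under its centre. Leave alone.
- spool: Wooden spool, 44 mm across, 50 mm high, on the robot's side of the stand; origin under its centre. Leave alone.
- brush: Glue brush, 200 mm long, lying. Leave alone.
- book: Closed blue book, 150 x 210 x 33 mm, lying. Leave alone.
- screwdriver: Screwdriver, 180 mm long, lying. Leave alone.

How it is judged:
By the outcome, as a careful person would: the job done as asked, in the order asked, and still so for the second after the job is handed in, with the robot touching nothing.
It also fails if it takes over 72 s, if anything falls off the work surface, if the arm or the gripper's body presses on something with over 40 N, if the wrist force passes 120 N, or if a joint passes its speed limit or range.

ROBOT

A 7-joint arm with a two-finger parallel gripper is mounted at the origin on the work surface. World frame = base frame: x ahead of the robot, y to its left, z up, the work surface at z = 0. Lengths are in m, angles in rad, forces in N, time in s.
With the tool pointing down it reaches from about 0.4 to 0.9 m from the base axis. Payload 5.6 kg.
Tool frame: the origin (TCP) lies at the very end of the fingers, on their centre line; the grasp point (between the pads) lies 19 mm behind it; z points along the fingers, x is the direction in which the jaws open and shut, and the axes are right-handed (so a half turn about z gives the same grasp; the last joint's range is limited). The gripper opens to 92 mm and grips with 3 to 60 N. Pads are 20 mm wide; open, the fingers measure 128 mm over their backs; the gripper's body (75 mm by 189 mm) begins 69 mm behind the grasp point.
Start: joints at [-0.043, 0.468, -0.012, 1.603, 0.006, 1.071, -0.056], TCP at [0.65, -0, 0.215] pointing down, gripper open.
Joint ranges: [-2.53, 2.53], [-0.31, 2.02], [-1.57, 1.55], [0.28, 2.44], [-1.29, 4.43], [0.15, 1.84], [-2.92, 2.92]. Speed limits (rad/s): [2.57, 2.57, 3.14, 3.14, 3.14, 3.14, 3.14].

INTERFACE

Orientations are given as a rotation vector (axis times angle).
In Python, from plant import bot gives the robot as it stands.
- The arm moves only by the tool arm_command, never from a script. Its argument "commands" is a list of rows, each an object of numbers: "dx", "dy", "dz": the shift along the tool's x, y, z in m; "turn": the turn about the tool's z in degrees. In form: [{"dx": .., "dy": .., "dz": .., "turn": ..}, ...]. A call has exactly 10 rows; each row is the pose to reach, as a shift and turn from the pose commanded when the call began, along the tool's axes at that moment; what a row does not reach only later rows make up. A row lasts 1/12 s, in which the tool goes at most 41.7 mm and 7.16 degrees, less where a joint would pass 70% of its speed; a pose out of reach is approached as far as the arm can. A call with a gripper value outside its range is refused whole. "fingers" is the finger opening in m, from 0 to 0.0919, set as the call begins (left out, the last holds). The fingers move at their own pace and stop on an object; "squeeze" is the grip in N (left out, the last holds). Time passes only in rows, so rows that repeat a pose let the fingers close, or fill a call up. It gives the time, the measured TCP pose, the force and the opening at its end, in the units of the state.
- bot.get_state(): the state, without advancing time (a new reading comes with each control period).
- bot.snapshot(name): name is "scene" or "side" or "wrist"; returns (picture, depth): 400x640x3 uint8, red, green, blue; 400x640 float32, m along the optical axis (not along the pixel's ray), 0 where there is no reading.
- bot.get_calibration(name): a dict with "camera_matrix" (3x3 intrinsics, pixels), "R" (3x3) and "t" (3): a world point X has camera coordinates R X + t. Camera axes: x right, y down, z forward; pixel columns grow to the right and rows downward; lengths in m; the calibration is good to about 2 mm. A picture is of the moment at which its call begins: read the wrist's pose just before it. get_calibration takes no time and is no camera call; for the wrist camera it gives the pose at the moment of the call.
- bot.hand_in(): hands the job in, once; it reports no verdict.
The state is a dict: "clock": time; "q": joint angles; "qd": joint speeds; "joint_efforts": joint torques, N m; "eef_pos": TCP position; "tool_rot": TCP orientation; "ft_force": force on the tool from outside, world axes, zero at the start; "torque": the same for the moment, N m; "width": finger opening in m.
Only numpy, scipy, OpenCV 4.12 (cv2) and the standard library are available. Lean on these libraries where they do the work, as an engineer would, in place of code of your own. Each camera call takes 0.05 s, during which the arm holds its last target.

## Working session

There is one attempt and no reset: what is moved stays moved. The work goes in short steps, Python scripts to look and compute and a tool call to move; the robot and the scene stay as the last step left them, time stands still between calls to the robot, and variables do not carry over. Pictures are saved under pics/ and viewed, and the job is handed in when it is done.

Besides the shell and the picture viewer there is one more tool, called after "Request:" as name([rows], argument=value, ...), one row to a line, values as JSON. arm_command: Moves the arm, as the interface text tells. Its arguments: {"type":"object","properties":{"commands":{"type":"array","items":{"type":"object","properties":{"dx":{"type":"number"},"dy":{"type":"number"},"dz":{"type":"number"},"turn":{"type":"number"}}}},"fingers":{"type":"number"},"squeeze":{"type":"number"}},"required":["commands"]}

```bash
ls; mkdir -p pics; python3 - <<'E'
from plant import bot
import cv2
s=bot.get_state();print({k:s[k] for k in('clock','eef_pos','tool_rot','ft_force','width')})
for n in('scene','side','wrist'):
    c=bot.get_calibration(n);p,d=bot.snapshot(n)
    cv2.imwrite(f'pics/{n}0.png',p[:,:,::-1]);
    import numpy as np
    np.savez(f'pics/{n}0.npz',p=p,d=d,K=c['camera_matrix'],R=c['R'],t=c['t'])
    print(n,c)
E
```

```text
pics
{'clock': 0.0, 'eef_pos': array([ 6.49420423e-01, -8.57059950e-05,  2.13661889e-01]), 'tool_rot': array([ 3.14148167e+00, -1.55538745e-04, -2.73295611e-03]), 'ft_force': array([-0.47288789,  0.18915673,  0.62075609]), 'width': 0.09158221629791258}
scene {'camera_matrix': array([[476.27920335,   0.        , 324.09415095],
       [  0.        , 476.27920335, 204.6370733 ],
       [  0.        ,   0.        ,   1.        ]]), 'R': array([[ 0.3216301 ,  0.94681201, -0.0100548 ],
       [ 0.63672244, -0.22412849, -0.73780144],
       [-0.70081283,  0.23089703, -0.67494292]]), 't': array([-0.16360585, -0.22172755,  1.68585454])}
side {'camera_matrix': array([[430.93670041,   0.        , 326.29477728],
       [  0.        , 430.93670041, 199.72471673],
       [  0.        ,   0.        ,   1.        ]]), 'R': array([[-0.99277734, -0.1192425 , -0.01320531],
       [-0.07314034,  0.68881667, -0.7212365 ],
       [ 0.09509808, -0.71506141, -0.69256302]]), 't': array([0.52046098, 0.16535439, 1.15303927])}
wrist {'camera_matrix': array([[291.45188034,   0.        , 322.8613371 ],
       [  0.        , 291.45188034, 194.51014533],
       [  0.        ,   0.        ,   1.        ]]), 'R': array([[ 9.99999161e-01, -8.39021051e-04, -9.86645875e-04],
       [-5.80909961e-04, -9.71433184e-01,  2.37312518e-01],
       [-1.15757074e-03, -2.37311746e-01, -9.71432857e-01]]), 't': array([-0.64836103, -0.02581721,  0.38925941])}
```

View pics/scene0.png

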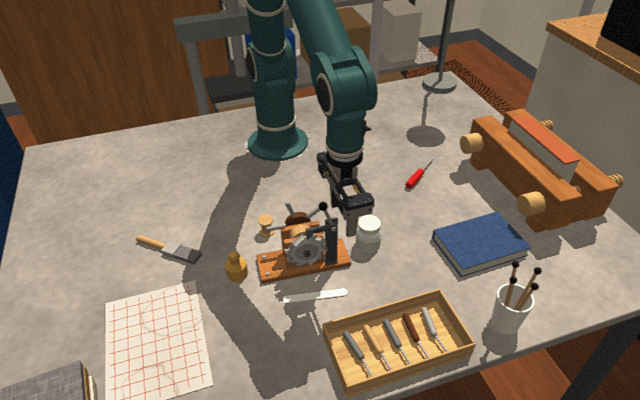

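View pics/side0.png

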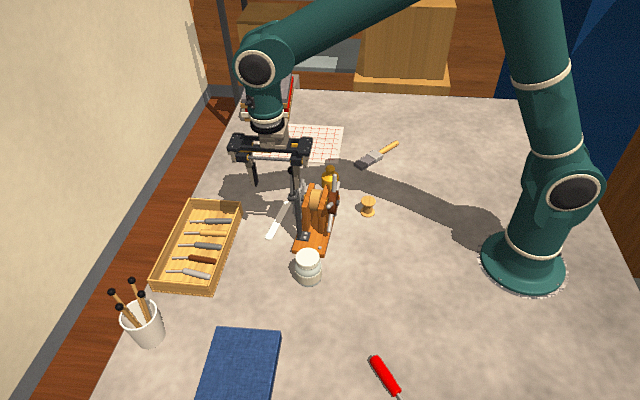

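View pics/wrist0.png

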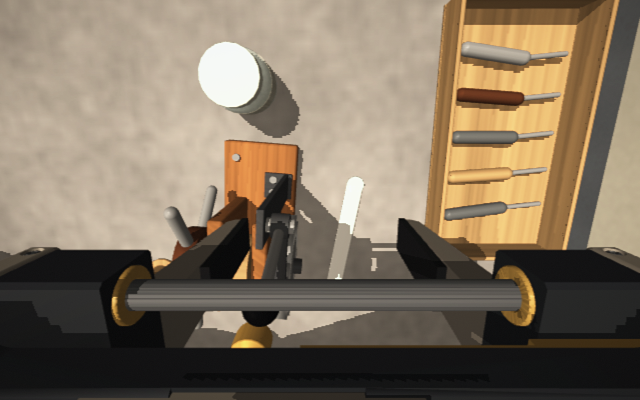

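```bash
python3 - <<'E'
import cv2,numpy as np
a=np.load('pics/scene0.npz');p=a['p'][150:320,220:400,::-1];cv2.imwrite('pics/sc0z.png',cv2.resize(p,(720,600*680//680),interpolation=cv2.INTER_CUBIC)[:600])
a=np.load('pics/side0.npz');p=a['p'][120:290,240:400,::-1];cv2.imwrite('pics/sd0z.png',cv2.resize(p,None,fx=3.5,fy=3.5,interpolation=cv2.INTER_CUBIC))
E
```

```text
(no output)
```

View pics/sc0z.png

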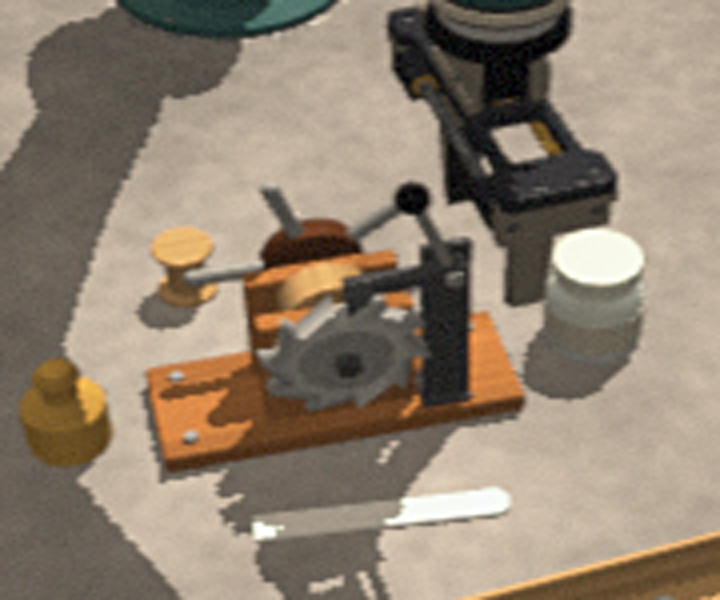

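View pics/sd0z.png

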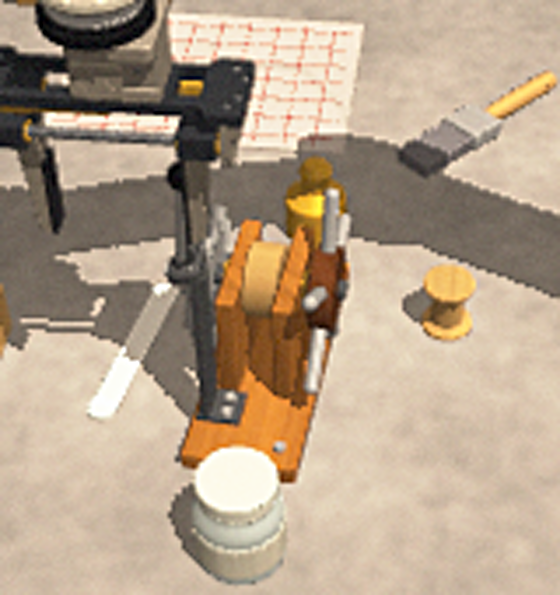

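```bash
cat > h.py <<'E'
import numpy as np,cv2
def load(n):
    a=np.load(f'pics/{n}.npz');return a['p'],a['d'],a['K'],a['R'],a['t']
def cloud(d,K,R,t):
    v,u=np.indices(d.shape);x=(u-K[0,2])/K[0,0]*d;y=(v-K[1,2])/K[1,1]*d
    return (np.stack([x,y,d],-1)-t)@R
def ray(u,v,K,R,t):
    r=R.T@np.array([(u-K[0,2])/K[0,0],(v-K[1,2])/K[1,1],1]);return -R.T@t,r/np.linalg.norm(r)
def plane(u,v,z,K,R,t):
    c,r=ray(u,v,K,R,t);return c+r*(z-c[2])/r[2]
def tri(rays):
    A=0;b=0
    for c,r in rays:
        P=np.eye(3)-np.outer(r,r);A=A+P;b=b+P@c
    x=np.linalg.solve(A,b);return x,[np.linalg.norm((np.eye(3)-np.outer(r,r))@(x-c)) for c,r in rays]
def snap(bot,n,name):
    c=bot.get_calibration(n);p,d=bot.snapshot(n);cv2.imwrite(f'pics/{name}.png',p[:,:,::-1])
    np.savez(f'pics/{name}.npz',p=p,d=d,K=c['camera_matrix'],R=c['R'],t=c['t'])
E
python3 - <<'E'
from h import *
for n in('scene0','side0'):
    p,d,K,R,t=load(n);X=cloud(d,K,R,t)
    hsv=cv2.cvtColor(p,cv2.COLOR_RGB2HSV)
    m=(hsv[...,0]<16)&(hsv[...,1]>140)&(d>0)&(X[...,2]>.012)&(X[...,2]<.024)&(abs(X[...,0]-.6)<.2)&(abs(X[...,1])<.25)
    nn,l,st,ce=cv2.connectedComponentsWithStats(cv2.morphologyEx(m.astype('uint8'),cv2.MORPH_CLOSE,np.ones((3,3))))
    q=X[m][:,:2].astype('float32')
    print(n,m.sum(),q.min(0),q.max(0),X[m][:,2].mean());r=cv2.minAreaRect(q*1000);print(r,cv2.boxPoints(r))
    # dark blobs near knob z
    m=(p.max(-1)<60)&(d>0)&(X[...,2]>.2)&(X[...,2]<.26)&(abs(X[...,0]-.6)<.15)&(abs(X[...,1])<.2)
    nn,l,st,ce=cv2.connectedComponentsWithStats(m.astype('uint8'))
    for i in range(1,nn):
        if st[i,4]>8:print(st[i],ce[i],X[l==i].mean(0))
E
```

```text
scene0 1233 [ 0.50951415 -0.19849038] [0.7940122  0.04251569] 0.01682169826105543
((653.5983276367188, -85.10453796386719), (236.50067138671875, 273.0296936035156), 85.53096008300781) [[ 508.28442  -192.35805 ]
 [ 780.484    -213.63263 ]
 [ 798.91223    22.148972]
 [ 526.71265    43.423553]]
[331 193   8  15  80] [334.0875 200.025 ] [ 0.60164937 -0.0045949   0.23450636]
[319 202   8   9  56] [322.64285714 206.10714286] [ 0.6185112  -0.03824102  0.24034087]
side0 635 [ 0.42745247 -0.18535104] [0.7979813  0.19986849] 0.01826813783403917
((643.9083251953125, -23.793685913085938), (486.5160217285156, 241.5684814453125), 29.03273582458496) [[ 372.59976   -36.24224 ]
 [ 489.83524  -247.45584 ]
 [ 915.2169    -11.345131]
 [ 797.98145   199.86847 ]]
[288 166   7  24  50] [291.08 174.86] [ 0.60954506 -0.01337437  0.23922637]
[253 169   5  18  55] [255.18181818 177.8       ] [0.69521139 0.00487342 0.23746896]
```

```bash
python3 - <<'E'
from h import *
for n in('scene0','wrist0'):
    p,d,K,R,t=load(n);X=cloud(d,K,R,t)
    hsv=cv2.cvtColor(p,cv2.COLOR_RGB2HSV)
    m=(hsv[...,0]<16)&(hsv[...,1]>140)&(d>0)&(X[...,2]>.012)&(X[...,2]<.022)&(abs(X[...,0]-.6)<.09)&(abs(X[...,1]+.07)<.15)
    nn,l,st,ce=cv2.connectedComponentsWithStats(m.astype('uint8'))
    i=1+np.argsort(-st[1:,4])[:3];m=np.isin(l,i[:1] if n[0]=='s' else i)
    print(st[i]);q=X[m][:,:2].astype('float32')
    r=cv2.minAreaRect(q*1000);print(n,r,cv2.boxPoints(r),X[m][:,2].mean())
p,d,K,R,t=load('scene0')
zz=lambda u,v:(u/4+220,v/(600/170)+150)
for uv in [(165,462),(148,368),(488,315),(523,402)]: print(plane(*zz(*uv),.018,K,R,t))
E
python3 - <<'E'
import sys;sys.path.insert(0,'.')
import os;os.chdir('.')
from h import *
p=load('wrist0')[0][130:350,130:350,::-1];cv2.imwrite('pics/wr0z.png',cv2.resize(np.clip(p*1.6,0,255).astype('uint8'),(600,600),interpolation=cv2.INTER_CUBIC))
E
```

```text
[[ 257  239   94   43 1213]
 [ 324  251    2    3    5]]
scene0 ((563.7826538085938, -78.08472442626953), (236.50067138671875, 92.85076141357422), 85.53096008300781) [[ 508.2843   -192.35803 ]
 [ 600.8528   -199.59302 ]
 [ 619.281      36.188583]
 [ 526.7125     43.42357 ]] 0.01675822848376963
[[ 225  140   73   94 3717]]
wrist0 ((566.7725830078125, -16.4136962890625), (120.83646392822266, 90.21766662597656), 85.49626159667969) [[517.0588   -73.10324 ]
 [606.99786  -80.1875  ]
 [616.4864    40.27585 ]
 [526.5473    47.360107]] 0.017641254186968675
[ 0.6020543  -0.19955596  0.018     ]
[ 0.51050467 -0.18970437  0.018     ]
[0.53391759 0.0436176  0.018     ]
[0.62433948 0.03444143 0.018     ]
```

View pics/wr0z.png

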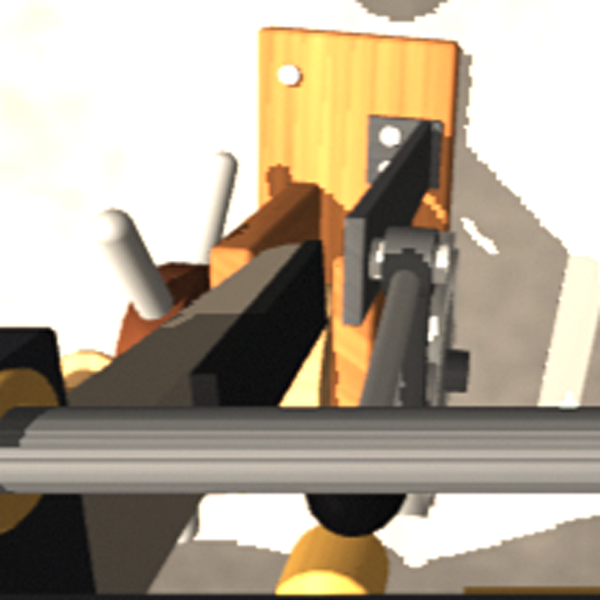

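```bash
python3 - <<'E'
from h import *
s=load('scene0')[2:];d=load('side0')[2:];w=load('wrist0')[2:]
print('knob',tri([ray(322.6,206.1,*s),ray(290.9,171.5,*d)]),tri([ray(322.6,206.1,*s),ray(261,316,*w)]))
zz=lambda u,v:(u/4+220,v/(600/170)+150)
print('peg end',tri([ray(*zz(268,191),*s),ray(332/3.5+240,192/3.5+120,*d)]), plane(*zz(268,191),.181,*s))
o=np.array([.5635,-.077,0]);a=np.array([.997,-.078,0]);b=np.array([.078,.997,0])
def W(x,y,z):return o+a*x+b*y+[0,0,z]
def pj(P,c):
    q=c[1]@P+c[2];return (c[0]@q)[:2]/q[2]
for n,P in dict(knob=W(.048,.05,.237),piv=W(.048,.068,.165),peg=W(-.048,-.026,.181),peg2=W(-.048,.085*np.sin(.94),.1+.085*np.cos(.94))).items(): print(n,P,pj(P,s),pj(P,d),pj(P,w))
E
```

```text
knob (array([ 0.6129835 , -0.03509672,  0.2329886 ]), [np.float64(0.0018349642394451173), np.float64(0.001834964239445182)]) (array([ 0.6147066 , -0.03834277,  0.23876186]), [np.float64(0.0017154824198098951), np.float64(0.001715482419809987)])
peg end (array([ 0.51177618, -0.09807307,  0.17418518]), [np.float64(0.0016027202179086512), np.float64(0.001602720217908794)]) [ 0.52109915 -0.0990036   0.181     ]
knob [ 0.615256 -0.030894  0.237   ] [325.25255013 205.55016404] [290.11269545 170.77043765] [264.24786994 300.21792012]
piv [ 0.61666  -0.012948  0.165   ] [332.79432138 226.40756024] [290.32198736 196.73757025] [282.72957431 226.71189343]
peg [ 0.513616 -0.099178  0.181   ] [286.12611624 202.21294158] [333.80251522 173.03324249] [156.5993609  334.06724108]
peg2 [ 0.52099811 -0.00481949  0.15013198] [323.26931375 204.76070093] [327.00567263 205.84355473] [170.52999363 211.46291366]
```

Request:
arm_command([
  {"dx": 0, "dy": 0, "dz": -0.03, "turn": 0},
  {"dx": 0, "dy": 0, "dz": -0.06, "turn": 0},
  {"dx": 0, "dy": 0, "dz": -0.07, "turn": 0},
  {"dx": -0.01, "dy": 0.02, "dz": -0.07, "turn": 0},
  {"dx": -0.02, "dy": 0.045, "dz": -0.07, "turn": 0},
  {"dx": -0.03, "dy": 0.07, "dz": -0.07, "turn": 0},
  {"dx": -0.035, "dy": 0.09, "dz": -0.07, "turn": 0},
  {"dx": -0.035, "dy": 0.09, "dz": -0.07, "turn": 0},
  {"dx": -0.035, "dy": 0.09, "dz": -0.07, "turn": 0},
  {"dx": -0.035, "dy": 0.09, "dz": -0.07, "turn": 0},
], fingers=0, squeeze=10)

```text
clock: 0.98
eef_pos: [0.6151, -0.0888, 0.2842]
tool_rot: [-3.141, -0.001, 0.0]
ft_force: [0.3, -0.4, -0.4]
width: 0.0273
```

Request:
arm_command([
  {"dx": 0, "dy": 0, "dz": 0, "turn": 0},
  {"dx": 0, "dy": 0, "dz": 0, "turn": 0},
  {"dx": 0, "dy": 0, "dz": 0, "turn": 0},
  {"dx": 0, "dy": 0, "dz": 0, "turn": 0},
  {"dx": 0, "dy": 0, "dz": 0.015, "turn": 0},
  {"dx": 0, "dy": 0, "dz": 0.03, "turn": 0},
  {"dx": 0, "dy": 0, "dz": 0.045, "turn": 0},
  {"dx": 0, "dy": 0, "dz": 0.058, "turn": 0},
  {"dx": 0, "dy": 0, "dz": 0.058, "turn": 0},
  {"dx": 0, "dy": 0, "dz": 0.058, "turn": 0},
])

```text
clock: 1.82
eef_pos: [0.6148, -0.0898, 0.2262]
tool_rot: [-3.141, -0.0, 0.002]
ft_force: [0.4, -0.4, 0.5]
width: 0.0003
```

```bash
python3 - <<'E'
from h import *
from plant import bot
snap(bot,'scene','scene1');snap(bot,'side','side1')
a=load('scene1')[0][150:320,220:400,::-1];b=load('side1')[0][120:290,240:400,::-1]
z=np.hstack([cv2.resize(a,None,fx=2.35,fy=2.35,interpolation=2),cv2.resize(b,None,fx=2.35,fy=2.35,interpolation=2)]);cv2.imwrite('pics/c1.png',z)
E
```

```text
(no output)
```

View pics/c1.png

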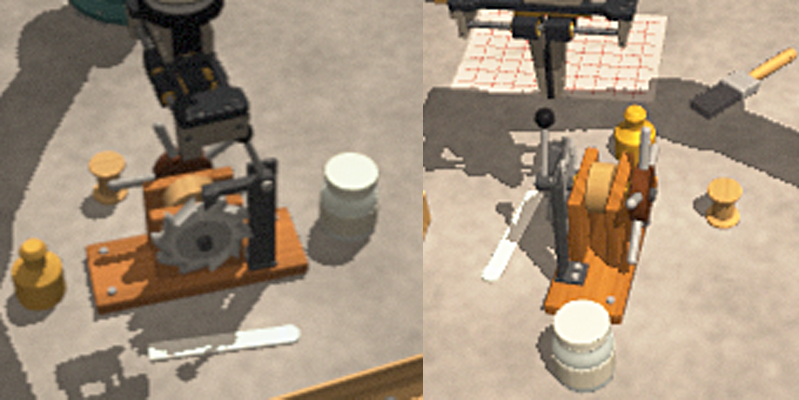

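Request:
arm_command([
  {"dx": 0, "dy": -0.006, "dz": 0, "turn": 0},
  {"dx": 0, "dy": -0.012, "dz": 0, "turn": 0},
  {"dx": 0, "dy": -0.018, "dz": 0, "turn": 0},
  {"dx": 0, "dy": -0.024, "dz": 0, "turn": 0},
  {"dx": 0, "dy": -0.03, "dz": 0, "turn": 0},
  {"dx": 0, "dy": -0.036, "dz": 0, "turn": 0},
  {"dx": 0, "dy": -0.042, "dz": 0, "turn": 0},
  {"dx": 0, "dy": -0.048, "dz": 0, "turn": 0},
  {"dx": 0, "dy": -0.054, "dz": 0, "turn": 0},
  {"dx": 0, "dy": -0.058, "dz": 0, "turn": 0},
])

```text
clock: 2.75
eef_pos: [0.615, -0.0309, 0.2266]
tool_rot: [-3.141, -0.001, 0.0]
ft_force: [-0.6, -0.3, -0.6]
width: 0.0007
```

Request:
arm_command([
  {"dx": 0, "dy": -0.003, "dz": 0, "turn": 0},
  {"dx": 0, "dy": -0.006, "dz": 0, "turn": 0},
  {"dx": 0, "dy": -0.009, "dz": 0, "turn": 0},
  {"dx": 0, "dy": -0.012, "dz": 0, "turn": 0},
  {"dx": 0, "dy": -0.015, "dz": 0, "turn": 0},
  {"dx": 0, "dy": -0.018, "dz": 0, "turn": 0},
  {"dx": 0, "dy": -0.021, "dz": 0, "turn": 0},
  {"dx": 0, "dy": -0.024, "dz": 0, "turn": 0},
  {"dx": 0, "dy": -0.026, "dz": 0, "turn": 0},
  {"dx": 0, "dy": -0.026, "dz": 0, "turn": 0},
])

```text
clock: 3.58
eef_pos: [0.615, -0.0053, 0.2266]
tool_rot: [-3.141, -0.001, -0.0]
ft_force: [0.1, -0.3, 0.6]
width: 0.0003
```

```bash
cat >look.py <<'E'
import sys
from h import *
from plant import bot
k=sys.argv[1]
snap(bot,'scene','scene'+k);snap(bot,'side','side'+k)
a=load('scene'+k)[0][150:320,220:400,::-1];b=load('side'+k)[0][120:290,240:400,::-1]
cv2.imwrite(f'pics/c{k}.png',np.hstack([cv2.resize(a,None,fx=2.35,fy=2.35,interpolation=2),cv2.resize(b,None,fx=2.35,fy=2.35,interpolation=2)]))
E
python3 look.py 2
```

```text
(no output)
```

View pics/c2.png

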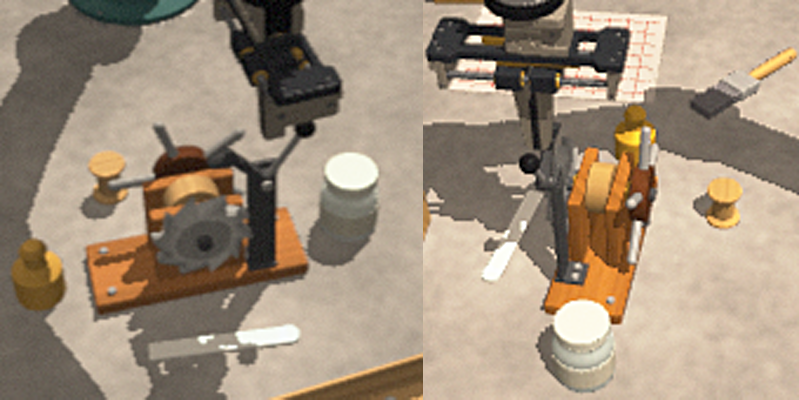

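Request:
arm_command([
  {"dx": 0, "dy": 0.01, "dz": -0.03, "turn": 0},
  {"dx": 0, "dy": 0.02, "dz": -0.06, "turn": 0},
  {"dx": -0.02, "dy": 0.04, "dz": -0.07, "turn": 0},
  {"dx": -0.04, "dy": 0.06, "dz": -0.07, "turn": 0},
  {"dx": -0.06, "dy": 0.08, "dz": -0.07, "turn": 0},
  {"dx": -0.08, "dy": 0.1, "dz": -0.07, "turn": 0},
  {"dx": -0.1, "dy": 0.12, "dz": -0.07, "turn": 0},
  {"dx": -0.106, "dy": 0.128, "dz": -0.07, "turn": 0},
  {"dx": -0.106, "dy": 0.128, "dz": -0.07, "turn": 0},
  {"dx": -0.106, "dy": 0.128, "dz": -0.07, "turn": 0},
])

```text
clock: 4.52
eef_pos: [0.5096, -0.1337, 0.2969]
tool_rot: [-3.141, 0.001, -0.002]
ft_force: [0.2, 0.5, 0.8]
width: 0.0006
```

Request:
arm_command([
  {"dx": 0, "dy": 0, "dz": 0.02, "turn": 0},
  {"dx": 0, "dy": 0, "dz": 0.04, "turn": 0},
  {"dx": 0, "dy": 0, "dz": 0.06, "turn": 0},
  {"dx": 0, "dy": 0, "dz": 0.08, "turn": 0},
  {"dx": 0, "dy": 0, "dz": 0.1, "turn": 0},
  {"dx": 0, "dy": 0, "dz": 0.12, "turn": 0},
  {"dx": 0, "dy": 0, "dz": 0.135, "turn": 0},
  {"dx": 0, "dy": 0, "dz": 0.146, "turn": 0},
  {"dx": 0, "dy": 0, "dz": 0.146, "turn": 0},
  {"dx": 0, "dy": 0, "dz": 0.146, "turn": 0},
])

```text
clock: 5.35
eef_pos: [0.5096, -0.1331, 0.1503]
tool_rot: [-3.141, -0.002, 0.001]
ft_force: [-0.3, 0.9, 0.8]
width: 0.0007
```

```bash
python3 look.py 3
```

```text
(no output)
```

View pics/c3.png

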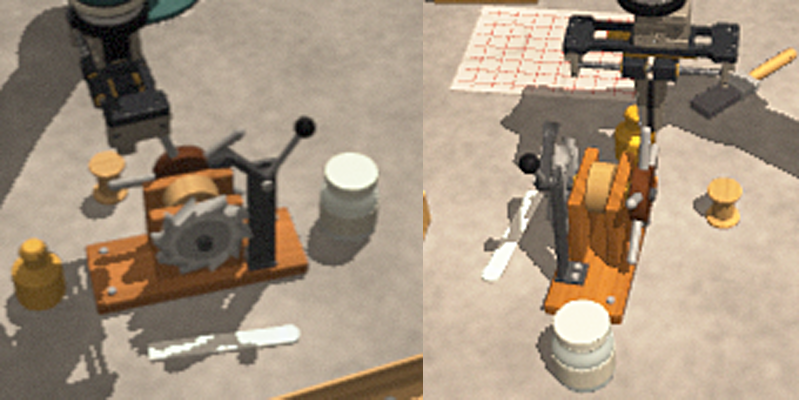

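Request:
arm_command([
  {"dx": 0, "dy": -0.006, "dz": 0, "turn": 0},
  {"dx": 0.001, "dy": -0.012, "dz": 0, "turn": 0},
  {"dx": 0.001, "dy": -0.018, "dz": 0, "turn": 0},
  {"dx": 0.002, "dy": -0.023, "dz": 0, "turn": 0},
  {"dx": 0.002, "dy": -0.028, "dz": 0, "turn": 0},
  {"dx": 0.003, "dy": -0.033, "dz": 0, "turn": 0},
  {"dx": 0.003, "dy": -0.037, "dz": 0, "turn": 0},
  {"dx": 0.003, "dy": -0.041, "dz": 0, "turn": 0},
  {"dx": 0.003, "dy": -0.044, "dz": 0, "turn": 0},
  {"dx": 0.003, "dy": -0.046, "dz": 0, "turn": 0},
])

```text
clock: 6.28
eef_pos: [0.5122, -0.0877, 0.1507]
tool_rot: [3.141, 0.0, 0.001]
ft_force: [0.9, -2.0, 2.0]
width: 0.0003
```

```bash
python3 look.py 4
```

```text
(no output)
```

View pics/c4.png

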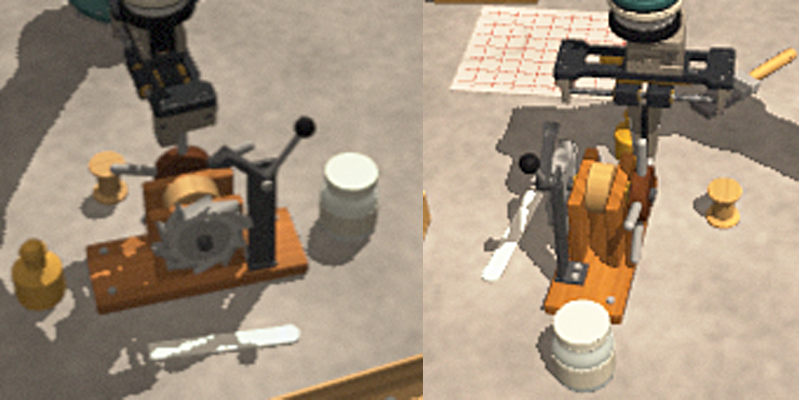

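Request:
arm_command([
  {"dx": 0, "dy": -0.002, "dz": 0, "turn": 0},
  {"dx": 0, "dy": -0.004, "dz": 0, "turn": 0},
  {"dx": 0, "dy": -0.006, "dz": 0, "turn": 0},
  {"dx": 0.001, "dy": -0.008, "dz": 0, "turn": 0},
  {"dx": 0.001, "dy": -0.009, "dz": 0, "turn": 0},
  {"dx": 0.001, "dy": -0.01, "dz": 0, "turn": 0},
  {"dx": 0.001, "dy": -0.011, "dz": 0, "turn": 0},
  {"dx": 0.001, "dy": -0.0115, "dz": 0, "turn": 0},
  {"dx": 0.001, "dy": -0.0115, "dz": 0, "turn": 0},
  {"dx": 0.001, "dy": -0.0115, "dz": 0, "turn": 0},
])

```text
clock: 7.22
eef_pos: [0.5128, -0.0764, 0.1504]
tool_rot: [-3.141, 0.0, 0.001]
ft_force: [-0.6, -1.1, 0.1]
width: 0.0005
```

```bash
python3 look.py 5; python3 - <<'E'
from h import *
a=load('scene5')[0][190:270,270:350,::-1];b=load('side5')[0][160:240,280:360,::-1]
z=np.hstack([cv2.resize(np.clip(i*1.5,0,255).astype('uint8'),(400,400),interpolation=2) for i in(a,b)]);cv2.imwrite('pics/z5.png',z)
E
```

```text
(no output)
```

View pics/z5.png

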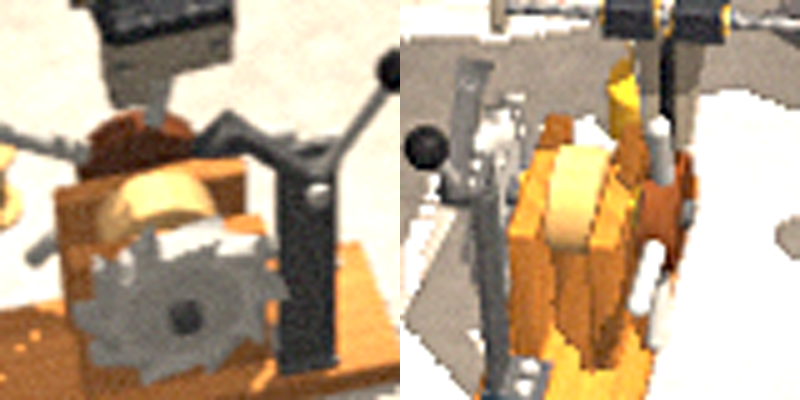

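Request:
arm_command([
  {"dx": 0, "dy": 0.004, "dz": 0, "turn": 0},
  {"dx": 0, "dy": 0.01, "dz": 0, "turn": 0},
  {"dx": 0, "dy": 0.018, "dz": 0, "turn": 0},
  {"dx": 0, "dy": 0.022, "dz": -0.01, "turn": 0},
  {"dx": 0, "dy": 0.022, "dz": -0.04, "turn": 0},
  {"dx": 0, "dy": 0.022, "dz": -0.07, "turn": 0},
  {"dx": 0, "dy": 0.03, "dz": -0.1, "turn": 0},
  {"dx": 0, "dy": 0.06, "dz": -0.11, "turn": 0},
  {"dx": 0, "dy": 0.08, "dz": -0.11, "turn": 0},
  {"dx": 0, "dy": 0.09, "dz": -0.11, "turn": 0},
])

```text
clock: 8.15
eef_pos: [0.5131, -0.1701, 0.2626]
tool_rot: [3.14, -0.006, 0.005]
ft_force: [0.4, 0.2, -0.4]
width: 0.0008
```

```bash
python3 look.py 6; python3 - <<'E'
from h import *
a=load('scene6')[0][190:270,270:350,::-1];b=load('side6')[0][160:240,280:360,::-1]
z=np.hstack([cv2.resize(np.clip(i*1.5,0,255).astype('uint8'),(400,400),interpolation=2) for i in(a,b)]);cv2.imwrite('pics/z6.png',z)
s=load('scene0')[2:];d=load('side0')[2:]
o=np.array([.5635,-.077,0]);A=np.array([.997,-.078,0]);B=np.array([.078,.997,0])
def pj(P,c):
    q=c[1]@P+c[2];return (c[0]@q)[:2]/q[2]
for w in(0,.3,.4,.5,.55,.6,.65,.7):
  for k in(-1,0,1):
    th=w-.314+k*1.2566;P=o-.048*A+B*.085*np.sin(th)+[0,0,.1+.085*np.cos(th)]
    u=pj(P,s);v=pj(P,d);print(w,k,(u-[270,190])*5,(v-[280,160])*5+[400,0])
E
```

```text
0 -1 [-22.05583901 197.57328437] [687.9611227  107.17888005]
0 0 [80.14799331 61.38632355] [669.10051466  65.08661985]
0 1 [266.59699518  74.01683777] [634.98293218 229.64202795]
0.3 -1 [-19.23766637 161.43955332] [686.99093576  78.3702914 ]
0.3 0 [129.23445239  46.46746152] [660.27603521  89.56255708]
0.3 1 [288.92065726 102.15937592] [631.08071002 276.49133812]
0.4 -1 [-14.98215514 149.1483605 ] [686.13744414  70.94783365]
0.4 0 [145.989799    43.99196046] [657.22928754 100.53539947]
0.4 1 [293.32691098 112.80422767] [630.40446412 290.6881331 ]
0.5 -1 [ -9.09602169 136.95291254] [685.02184732  64.77029332]
0.5 0 [162.62309591  42.81694108] [654.18723957 112.75369844]
0.5 1 [296.16504524 123.89364752] [630.05203288 303.89631184]
0.55 -1 [ -5.55516915 130.93335354] [684.3673201   62.17446887]
0.55 0 [170.83504425  42.71962353] [652.6792379  119.29080228]
0.55 1 [296.99366124 129.56911549] [629.9974446  310.08424242]
0.6 -1 [ -1.62563969 124.9885205 ] [683.64945812  59.92014372]
0.6 0 [178.94643524  42.94835276] [651.18598691 126.08995771]
0.6 1 [297.42930897 135.31254067] [630.02349083 315.97281257]
0.65 -1 [  2.68359509 119.13531671] [682.86933253  58.01622918]
0.65 0 [186.93477036  43.50128499] [649.71204395 133.13231419]
0.65 1 [297.47365688 141.10955214] [630.12949944 321.54710538]
0.7 -1 [  7.36230593 113.39052257] [682.02818623  56.47098491]
0.7 0 [194.77810273  44.37557316] [648.26194604 140.39796699]
0.7 1 [297.12927253 146.94585191] [630.31454179 326.7934653 ]
```

View pics/z6.png

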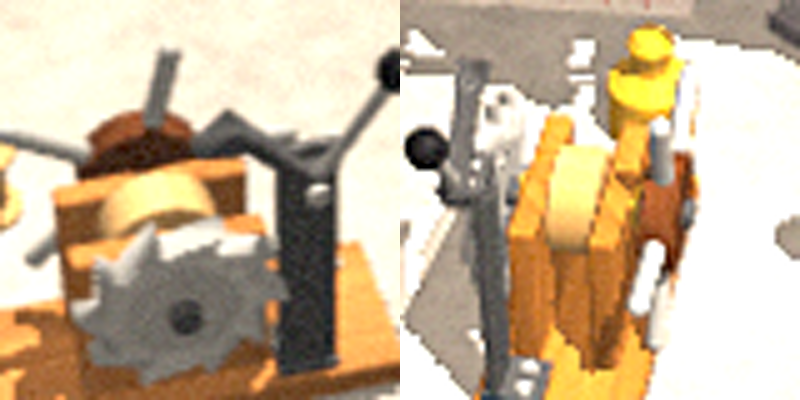

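Request:
arm_command([
  {"dx": 0, "dy": -0.03, "dz": 0, "turn": 0},
  {"dx": 0, "dy": -0.055, "dz": 0, "turn": 0},
  {"dx": 0, "dy": -0.068, "dz": 0, "turn": 0},
  {"dx": 0, "dy": -0.068, "dz": 0.03, "turn": 0},
  {"dx": 0, "dy": -0.068, "dz": 0.06, "turn": 0},
  {"dx": 0, "dy": -0.068, "dz": 0.09, "turn": 0},
  {"dx": 0, "dy": -0.068, "dz": 0.11, "turn": 0},
  {"dx": 0, "dy": -0.072, "dz": 0.11, "turn": 0},
  {"dx": 0, "dy": -0.076, "dz": 0.11, "turn": 0},
  {"dx": 0, "dy": -0.08, "dz": 0.11, "turn": 0},
])

```text
clock: 9.08
eef_pos: [0.5137, -0.0852, 0.1515]
tool_rot: [-3.141, -0.001, -0.002]
ft_force: [-0.2, 0.4, -0.0]
width: 0.0007
```

Request:
arm_command([
  {"dx": 0, "dy": -0.003, "dz": 0, "turn": 0},
  {"dx": 0, "dy": -0.006, "dz": 0, "turn": 0},
  {"dx": 0, "dy": -0.009, "dz": 0, "turn": 0},
  {"dx": 0, "dy": -0.011, "dz": 0, "turn": 0},
  {"dx": 0, "dy": -0.012, "dz": 0, "turn": 0},
  {"dx": 0, "dy": -0.0125, "dz": 0, "turn": 0},
  {"dx": 0, "dy": -0.0125, "dz": 0, "turn": 0},
  {"dx": 0, "dy": -0.0125, "dz": 0, "turn": 0},
  {"dx": 0, "dy": -0.0125, "dz": 0, "turn": 0},
  {"dx": 0, "dy": -0.0125, "dz": 0, "turn": 0},
])

```text
clock: 9.92
eef_pos: [0.5133, -0.0743, 0.1507]
tool_rot: [3.141, -0.001, 0.001]
ft_force: [1.0, -1.3, 1.6]
width: 0.0005
```

Request:
arm_command([
  {"dx": 0, "dy": 0.004, "dz": 0, "turn": 0},
  {"dx": 0, "dy": 0.01, "dz": 0, "turn": 0},
  {"dx": 0, "dy": 0.018, "dz": 0, "turn": 0},
  {"dx": 0, "dy": 0.022, "dz": -0.01, "turn": 0},
  {"dx": 0, "dy": 0.022, "dz": -0.04, "turn": 0},
  {"dx": 0, "dy": 0.022, "dz": -0.07, "turn": 0},
  {"dx": 0, "dy": 0.022, "dz": -0.1, "turn": 0},
  {"dx": 0, "dy": 0.022, "dz": -0.13, "turn": 0},
  {"dx": 0, "dy": 0.022, "dz": -0.15, "turn": 0},
  {"dx": 0, "dy": 0.022, "dz": -0.15, "turn": 0},
])

```text
clock: 10.75
eef_pos: [0.5152, -0.0969, 0.306]
tool_rot: [3.141, -0.001, 0.014]
ft_force: [0.3, -0.4, -0.2]
width: 0.0006
```

```bash
python3 look.py 7; python3 - <<'E'
from h import *
a=load('scene7')[0][190:270,270:350,::-1];b=load('side7')[0][160:240,280:360,::-1]
z=np.hstack([cv2.resize(np.clip(i*1.5,0,255).astype('uint8'),(400,400),interpolation=2) for i in(a,b)]);cv2.imwrite('pics/z7.png',z)
E
```

```text
(no output)
```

View pics/z7.png

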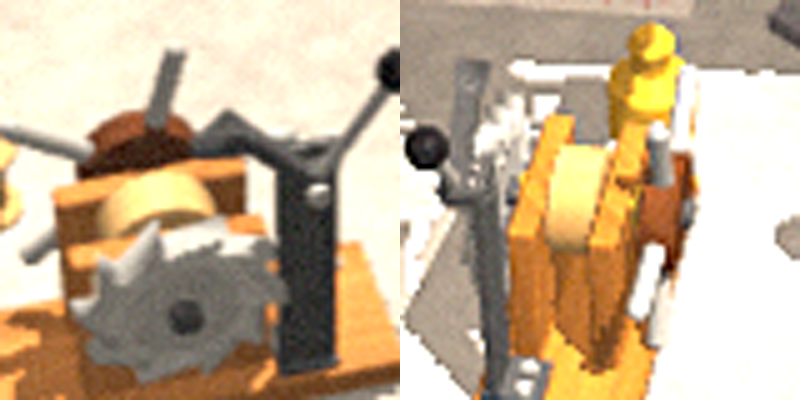

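View pics/c7.png

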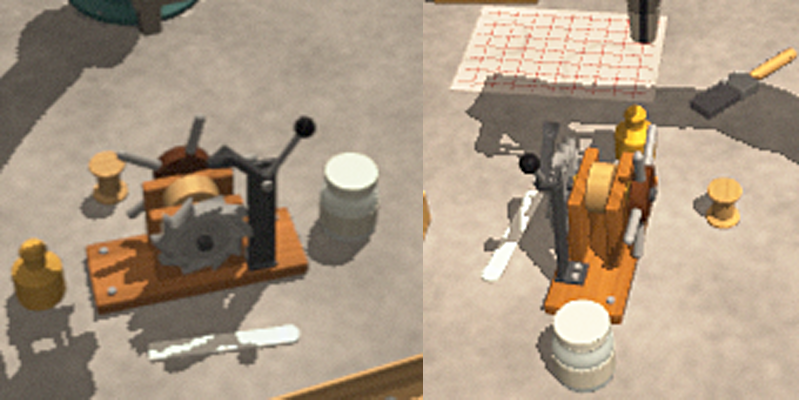

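```bash
python3 - <<'E'
from h import *
s=load('scene7');d=load('side7')
print(tri([ray(305/2.35+220,127/2.35+150,*s[2:]),ray(106.5/2.35+240,162/2.35+120,*d[2:])]))
E
```

```text
(array([0.617975  , 0.02726382, 0.22741111]), [np.float64(0.0012257943903485377), np.float64(0.0012257943903486272)])
```

Request:
arm_command([
  {"dx": 0.01, "dy": -0.015, "dz": 0, "turn": 0},
  {"dx": 0.025, "dy": -0.04, "dz": 0, "turn": 0},
  {"dx": 0.04, "dy": -0.065, "dz": 0, "turn": 0},
  {"dx": 0.055, "dy": -0.09, "dz": 0, "turn": 0},
  {"dx": 0.07, "dy": -0.115, "dz": 0, "turn": 0},
  {"dx": 0.085, "dy": -0.14, "dz": 0, "turn": 0},
  {"dx": 0.1, "dy": -0.165, "dz": 0, "turn": 0},
  {"dx": 0.104, "dy": -0.176, "dz": 0, "turn": 0},
  {"dx": 0.104, "dy": -0.176, "dz": 0, "turn": 0},
  {"dx": 0.104, "dy": -0.176, "dz": 0, "turn": 0},
])

```text
clock: 11.68
eef_pos: [0.6161, 0.0792, 0.2991]
tool_rot: [3.14, 0.0, -0.005]
ft_force: [-0.7, 0.3, 0.1]
width: 0.0006
```

Knob at (0.618, 0.027, 0.227), as expected. Descend on its +y side, then push to −y.

Request:
arm_command([
  {"dx": 0.002, "dy": 0, "dz": 0.02, "turn": 0},
  {"dx": 0.002, "dy": 0, "dz": 0.04, "turn": 0},
  {"dx": 0.002, "dy": 0, "dz": 0.06, "turn": 0},
  {"dx": 0.002, "dy": 0, "dz": 0.075, "turn": 0},
  {"dx": 0.002, "dy": 0, "dz": 0.083, "turn": 0},
  {"dx": 0.002, "dy": 0, "dz": 0.083, "turn": 0},
  {"dx": 0.002, "dy": 0.006, "dz": 0.083, "turn": 0},
  {"dx": 0.002, "dy": 0.012, "dz": 0.083, "turn": 0},
  {"dx": 0.002, "dy": 0.018, "dz": 0.083, "turn": 0},
  {"dx": 0.002, "dy": 0.024, "dz": 0.083, "turn": 0},
])

```text
clock: 12.52
eef_pos: [0.6195, 0.0547, 0.2187]
tool_rot: [3.141, -0.001, 0.003]
ft_force: [-0.7, -0.3, 0.1]
width: 0.0003
```

Request:
arm_command([
  {"dx": 0, "dy": 0.005, "dz": 0, "turn": 0},
  {"dx": 0, "dy": 0.01, "dz": 0, "turn": 0},
  {"dx": 0, "dy": 0.015, "dz": 0, "turn": 0},
  {"dx": 0, "dy": 0.02, "dz": 0, "turn": 0},
  {"dx": 0, "dy": 0.025, "dz": 0, "turn": 0},
  {"dx": 0, "dy": 0.03, "dz": 0, "turn": 0},
  {"dx": 0, "dy": 0.035, "dz": 0, "turn": 0},
  {"dx": 0, "dy": 0.04, "dz": 0, "turn": 0},
  {"dx": 0, "dy": 0.044, "dz": 0, "turn": 0},
  {"dx": 0, "dy": 0.048, "dz": 0, "turn": 0},
])

```text
clock: 13.35
eef_pos: [0.6189, 0.0073, 0.2175]
tool_rot: [3.141, -0.001, -0.0]
ft_force: [0.2, -0.6, -0.4]
width: 0.0005
```

```bash
python3 look.py 8
```

```text
(no output)
```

View pics/c8.png

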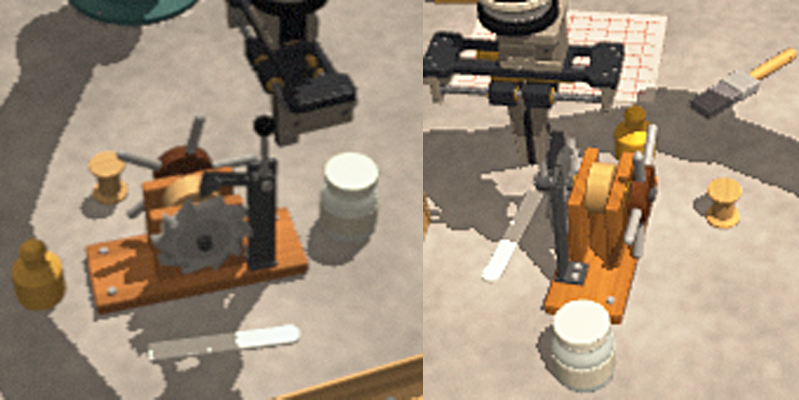

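Request:
arm_command([
  {"dx": 0, "dy": 0.003, "dz": 0, "turn": 0},
  {"dx": 0, "dy": 0.006, "dz": 0, "turn": 0},
  {"dx": 0, "dy": 0.006, "dz": 0, "turn": 0},
  {"dx": 0, "dy": 0.006, "dz": 0, "turn": 0},
  {"dx": 0, "dy": 0.006, "dz": 0, "turn": 0},
  {"dx": 0, "dy": 0.0, "dz": 0, "turn": 0},
  {"dx": 0, "dy": -0.01, "dz": 0, "turn": 0},
  {"dx": 0, "dy": -0.02, "dz": 0, "turn": 0},
  {"dx": 0, "dy": -0.03, "dz": 0, "turn": 0},
  {"dx": 0, "dy": -0.035, "dz": 0, "turn": 0},
])

```text
clock: 14.28
eef_pos: [0.6188, 0.0461, 0.2176]
tool_rot: [-3.14, -0.005, 0.0]
ft_force: [0.4, 1.3, 0.3]
width: 0.0005
```

```bash
python3 look.py 9
```

```text
(no output)
```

View pics/c9.png

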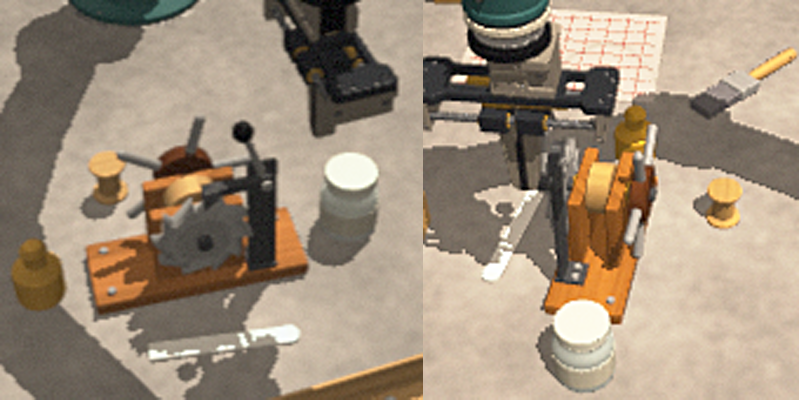

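Request:
arm_command([
  {"dx": 0, "dy": 0, "dz": -0.02, "turn": 0},
  {"dx": 0, "dy": 0, "dz": -0.04, "turn": 0},
  {"dx": 0, "dy": 0, "dz": -0.06, "turn": 0},
  {"dx": 0, "dy": 0, "dz": -0.08, "turn": 0},
  {"dx": 0, "dy": -0.02, "dz": -0.1, "turn": 0},
  {"dx": 0, "dy": -0.04, "dz": -0.11, "turn": 0},
  {"dx": 0, "dy": -0.06, "dz": -0.12, "turn": 0},
  {"dx": 0, "dy": -0.07, "dz": -0.12, "turn": 0},
  {"dx": 0, "dy": -0.07, "dz": -0.12, "turn": 0},
  {"dx": 0, "dy": -0.07, "dz": -0.12, "turn": 0},
])

```text
clock: 15.22
eef_pos: [0.6187, 0.1123, 0.3366]
tool_rot: [3.14, 0.0, -0.002]
ft_force: [1.1, -0.6, -0.0]
width: 0.0007
```

```bash
python3 look.py 10; python3 - <<'E'
from h import *
for k in ('scene0','scene9','scene10'):
    p,d,K,R,t=load(k);X=cloud(d,K,R,t)
    m=(p.max(-1)<60);m[:, :310]=0;m[:,336]=0;m[:192]=0;m[216:]=0
    nn,l,st,ce=cv2.connectedComponentsWithStats(m.astype('uint8'))
    for i in range(1,nn):
        if 30<st[i,4]<90:print(k,st[i],ce[i],X[l==i].mean(0))
z=[cv2.resize(np.clip(load(k)[0][190:270,270:350,::-1]*1.4,0,255).astype('uint8'),(400,400),interpolation=2) for k in('scene0','scene10')]
cv2.imwrite('pics/z10.png',np.hstack(z))
E
```

```text
scene0 [331 192   5  16  65] [333.26153846 198.96923077] [ 0.61628832 -0.01190177  0.25211182]
scene0 [319 202   8   9  57] [322.57894737 206.15789474] [ 0.61684376 -0.03787365  0.23860403]
scene9 [352 192   3  16  39] [353.1025641  198.41025641] [0.61702814 0.03647759 0.24027818]
scene9 [319 202   8   9  55] [322.78181818 205.94545455] [ 0.61829709 -0.03783317  0.24052881]
scene10 [319 202   8   9  55] [322.78181818 205.94545455] [ 0.63186584 -0.04238591  0.25381246]
```

View pics/z10.png

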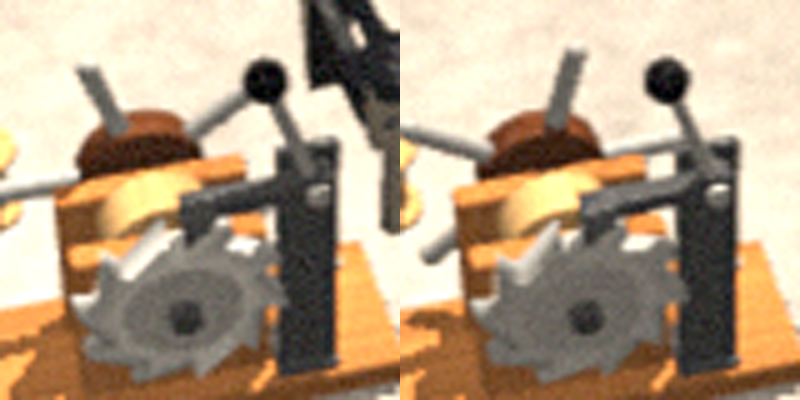

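View pics/side10.png

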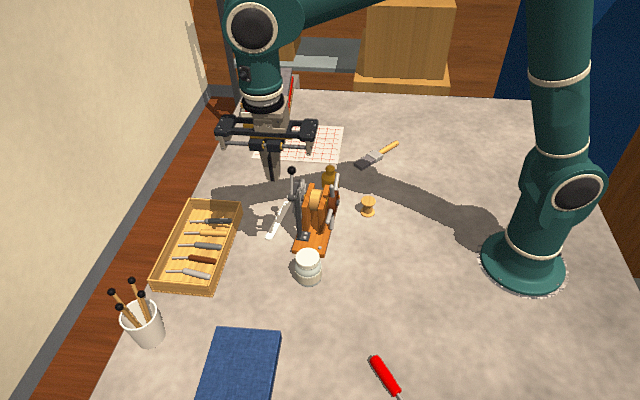

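The pawl is back at its starting pose (knob at (322.8, 205.9), against (322.6, 206.2) at the start). The top peg now leans to +y by about as much as it leaned to −y before. The arm is clear of everything.

```bash
python3 -c "
from plant import bot
print(bot.hand_in())"
```

```text
the job is handed in; nothing more can be done
None
```

The roller is eased by one notch, and the job was handed in at about 15 s of the 72 s allowed. I tipped the pawl up with the closed fingertips and pushed the top peg towards the pawl's side. After a look I gave the peg a small second nudge of about 2.5 mm. Then I tipped the pawl back down and moved the arm clear.

**Last checks:**
- **Pawl:** the knob is within about 0.3 px of its starting spot, and the picture shows the pawl seated between teeth, not on a tooth tip.
- **Wheel:** the images put its angle at about 0.57 rad, inside the 0.45–0.70 window. My estimate from the fingertip position was a little higher, about 0.6. Before the nudge the same two methods gave 0.52 and 0.57.
- **Forces:** the readings after each move stayed at about 3 N or less.
- **Surroundings:** the jar, weight, spool, folder and brush looked unmoved by eye in the pictures. I did not measure their positions.

I did not push the wheel again to test that the pawl holds it. None of the checks failed.

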